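# Close the double-lidded powder jar, then lift its outer lid alone

### The arm

A 6-joint arm with a two-finger parallel gripper is mounted at the origin on a cart in front of the work surface, level with it; the furniture and walls round the work are solid. World frame = base frame: x ahead of the robot, y to its left, z up, the work surface at z = 0. Lengths are in m, angles in rad, forces in N, time in s.
With the tool pointing down it reaches from about 0.4 to 0.825 m from the base axis. Payload 7 kg.
Tool frame: the origin (TCP) lies at the very end of the fingers, on their centre line; the grasp point (between the pads) lies 19 mm behind it; z points along the fingers, y is the line along which they close (so a half turn about z gives the same grasp; the last joint's range is limited). The gripper opens to 85 mm and grips with 20 to 120 N. Pads are 22 mm wide; open, the fingers measure 114 mm over their backs; the gripper's body (76 mm by 85 mm) begins 54 mm behind the grasp point. The pads swing forward as they close: fully open they stand 13 mm farther back than shut.
Start: joints at [-0.813, 0.359, 0.012, 0, -1.224, -0.288], TCP at [0.306, -0.602, 0.231] pointing down, gripper open.
Joint ranges: [-3.07, 3.07], [-1.43, 2.12], [-1.02, 1.25], [-3.03, 1.67], [-3.05, -0], [-3.03, 3.03]. Speed limits (rad/s): [2.39, 2.39, 3.01, 3.14, 3.14, 3.14].

### API

Orientations are given as [roll, pitch, yaw] about the fixed x, y, z axes, in that order (R = Rz(yaw) Ry(pitch) Rx(roll)).
In Python, from bench import r, imaging gives the robot as it stands (r), with the cameras (imaging).
- The arm moves only by the shell command python3 drive.py [FORCE], which reads ROWS from standard input. ROWS is a JSON list of rows, 1 to 12 of them, each an object with the fields pos (a list: dx, dy, dz in m), rz (a turn about the tool's z in rad), finger_gap (the opening from 0.0 (shut) to 1.0 (fully open)); a field left out counts as zero (the opening has to be given); each row shifts and turns the commanded pose from where the row before left it, along the tool's axes as they then stand; what a row does not reach is not made up. A row lasts 1/12 s, in which the tool goes at most 0.0417 m and 0.125 rad, less where a joint would pass 70% of its speed; a pose out of reach is approached as far as the arm can. The fingers move at their own pace and stop on an object; FORCE is the grip in N (left out, the last holds). Time passes only in rows, so rows that do not move let the fingers close. It prints the time, the measured TCP pose, the force, the opening and the grip force at its end. Input that does not fit is refused with a message, and nothing moves.
- r.state(): the state, without advancing time (a new reading comes with each control period).
- imaging.get_image(name): name is "scene" or "top"; returns a dict with "pixels" (480x640x3 uint8, red, green, blue), "mtx" (3x3 intrinsics, pixels), "R" (3x3) and "t" (3): a world point X has camera coordinates R X + t. Camera axes: x right, y down, z forward; pixel columns grow to the right and rows downward; lengths in m; the calibration is good to about 2 mm. A picture is of the moment at which its call begins. There is no depth.
- r.job_done(): hands the job in; it is judged then, once.
The state is a dict: "clock": time; "q": joint angles; "joint_vel": joint speeds; "joint_efforts": joint torques, N m; "position": TCP position; "ee_rot": TCP orientation; "ft_force": force on the tool from outside, world axes, zero at the start; "wrist_torque": the same for the moment, N m; "finger_gap": opening from 0.0 (shut) to 1.0 (fully open); "grip_force": force on a finger pad.
Only numpy, scipy, OpenCV 4.12 (cv2) and the standard library are available. Lean on these libraries where they do the work, as an engineer would, in place of code of your own. Each camera call takes 0.05 s, during which the arm holds its last target. There are 200 camera calls.

### The job

The open powder jar's two lids stand nested on the table: lift the pair together by the inner lid's knob, lower it gently (do not drop it) into the jar's mouth, fully home and still nested, and let go of the knob. Then take the outer lid by the collar round its hole and lift it off alone, level, until it is wholly above the knob; the inner lid must stay seated in the jar, so that its seal can be inspected. Finish while still holding the outer lid up in the gripper; leave the jar standing upright and do not disturb the pot, the bowl and the scissors.

Things in the scene. Friction and masses are not known exactly. Their poses are not given: they have to be found in the camera images.
- jar: Open round white plastic jar, loose, 0.6 kg, 75 mm high; origin at the centre of its underside, z up. Body 90 mm wide up to 55 mm, then a neck 73 mm outside with a mouth 64 mm wide. Its yaw means nothing. Stands left or right of the lids.
- jar_rim (a point): Centre of the jar's mouth at the level of the rim, 75 mm above the jar's origin.
- inner_lid: Inner lid, bare metal, loose, 80 g, round about z; origin at the centre of its plug's underside. Plug 60 mm wide (52 at its foot), 14 mm deep; flange 73 mm wide, 14 to 18 mm above the origin, rests on the jar's rim when home (origin then 61 mm above the jar's); knob 18 mm wide up to 58 mm. At the start it stands on the table on its plug, inside the outer lid, only the knob showing.
- inner_knob (a point): Centre of the top of the inner lid's knob, 58 mm above that lid's origin. Nested, the knob stands 20 mm out of the outer lid's collar: grip it there, fingertips above the collar. Lifting it carries the outer lid too, which lies loose on the inner lid's flange.
- outer_lid: Outer lid, bare metal, loose, 90 g, round about z, 84 mm wide, 34 mm high; origin at the centre of its skirt's lower edge. Skirt 78 mm wide inside; top plate 14 to 18 mm above the origin. Nested, the plate lies on the inner lid's flange and its origin is 4 mm above the inner lid's (2.5 mm sideways play, no lock). Lifted 54 mm from there it is wholly above the knob.
- collar_top (a point): Centre of the top of the outer lid's collar, 34 mm above that lid's origin. The collar is an upright ring, 46 mm outside, 30 mm inside, 16 mm tall, on the top plate; the knob passes through with 6 mm play all round. Grip the outer lid here from above, the knob standing between the fingers.
- powder_pot: Bystander: small round closed pot, 55 mm wide, 44 mm high, loose; origin at the centre of its underside.
- dye_bowl: Bystander: black dye bowl with a grip tab, 124x144 mm, 63 mm high, loose; origin under its centre.
- scissors: Bystander: scissors lying flat, 87x199 mm, 9 mm high, loose; origin under their centre.

How it is judged:
On the way, in this order (a step that is already met when the one before it is completed fails the run):
1. both lids are lifted off the table together, still nested (height (world z) of inner_lid above 0.02 m and contact force between inner_lid and the fingers above 0.5 N and z of outer_lid in the frame of inner_lid between 0 and 0.008 m and horizontal distance between outer_lid and inner_lid below 0.006 m), for 0.2 s.
2. the nested lids sit fully home on the jar and the knob is let go (z of inner_lid in the frame of jar between 0.058 and 0.0635 m and horizontal distance between inner_lid and jar below 0.005 m and angle between each of inner_lid, jar's own z axis and vertical below 0.06 rad and z of outer_lid in the frame of inner_lid between 0 and 0.008 m and horizontal distance between outer_lid and inner_lid below 0.006 m and contact force between inner_lid and the fingers below 0.2 N), for 0.3 s.
At the end, for the whole second after the job is handed in: Gripped outer lid still (under 0.03 m/s), level within 0.2 rad, raised 50 mm or more off its seat (origin over 115 mm above jar's), touching only fingers; inner lid home (58 to 63.5 mm above jar's origin, centred within 5 mm, tilt under 0.06 rad), untouched; jar upright on the table (z of inner_lid in the frame of jar between 0.058 and 0.0635 m and horizontal distance between inner_lid and jar below 0.005 m and angle between each of inner_lid, jar's own z axis and vertical below 0.06 rad and z of outer_lid in the frame of jar above 0.115 m and angle between outer_lid's own z axis and vertical below 0.2 rad and linear speed of each of outer_lid, inner_lid below 0.03 m/s and contact force between outer_lid and the fingers above 1 N and contact force between outer_lid and jar below 0.2 N and contact force between outer_lid and inner_lid below 0.2 N and contact force between inner_lid and the arm below 0.2 N and contact force between inner_lid and the fingers below 0.2 N and height (world z) of jar between -0.005 and 0.005 m); the arm keeps its last pose, push and grip.
It fails at once if the outer lid is parted from the inner lid (over 12 mm) while the inner lid is not seated in the jar (z of outer_lid in the frame of inner_lid above 0.016 m and not (z of inner_lid in the frame of jar below 0.066 m and horizontal distance between inner_lid and jar below 0.008 m)).
It fails at once if the inner lid is dropped into the jar (faster than 0.35 m/s close over the mouth) (horizontal distance between inner_lid and jar below 0.02 m and z of inner_lid in the frame of jar below 0.1 m and linear speed of inner_lid above 0.35 m/s).
It fails at once if the jar is tipped over (angle between jar's own z axis and vertical above 0.35 rad).
It fails at once if the pot, the bowl or the scissors are disturbed (moved over 20 mm) (distance of any of powder_pot, dye_bowl, scissors from where it was at the start of the episode above 0.02 m).
It also fails if it takes over 54 s, if anything falls off the work surface, if the arm or the gripper's body presses on something with over 40 N, if the wrist force passes 120 N, or if a joint passes its speed limit or range.

## Working session

There is one attempt and no reset: what is moved stays moved. The work goes in short steps, Python scripts to look and compute and a shell command to move; the robot and the scene stay as the last step left them, time stands still between calls to the robot, and variables do not carry over. Pictures are saved under pics/ and viewed, at most 10 in all, crops included, and the job is handed in when it is done.

```bash
mkdir -p pics; ls
python3 - <<'E'
from bench import r, imaging
import cv2
for n in("scene","top"):
    d=imaging.get_image(n); cv2.imwrite(f"pics/{n}0.png",d["pixels"][:,:,::-1]); print(n,d["mtx"].tolist(),(-d["R"].T@d["t"]).round(3), d["R"].round(3).tolist())
print(r.state())
E
```

```text
bench.py
drive.py
pics
scene [[450.44875977774615, 0.0, 329.99601599337734], [0.0, 450.44875977774615, 240.29357434430756], [0.0, 0.0, 1.0]] [-0.481  0.116  0.799] [[-0.136, -0.99, -0.024], [-0.562, 0.097, -0.822], [0.816, -0.098, -0.569]]
top [[566.7173747906121, 0.0, 329.77494655275507], [0.0, 566.7173747906121, 238.35100828708622], [0.0, 0.0, 1.0]] [ 0.465 -0.011  1.283] [[-0.018, -1.0, -0.01], [-0.998, 0.019, -0.062], [0.062, 0.009, -0.998]]
{'clock': 0.1, 'q': array([-8.12924163e-01,  3.59340201e-01,  1.11600141e-02, -2.99204223e-04,
       -1.22413902e+00, -2.88108312e-01]), 'joint_vel': array([ 7.22562551e-05, -2.50143945e-03,  5.50382509e-04,  8.88430697e-04,
       -1.18327424e-03,  4.29421309e-04]), 'joint_efforts': array([-4.02720189e-04, -5.84766269e+01,  2.94108903e+01,  6.95466265e+00,
       -3.21362299e-03,  1.22470450e-06]), 'position': array([ 0.30533357, -0.60150175,  0.2304471 ]), 'ee_rot': array([ 3.14005262e+00, -1.63054448e-04, -2.67193055e+00]), 'ft_force': array([ 0.08341064, -0.15581684,  0.13877599]), 'wrist_torque': array([0.00307757, 0.01545263, 0.01558526]), 'grip_force': 0.0, 'finger_gap': 0.9964026020503652}
```

View pics/scene0.png

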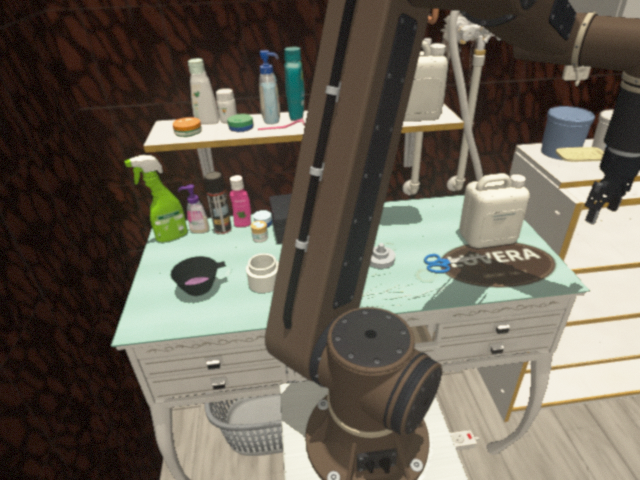

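View pics/top0.png

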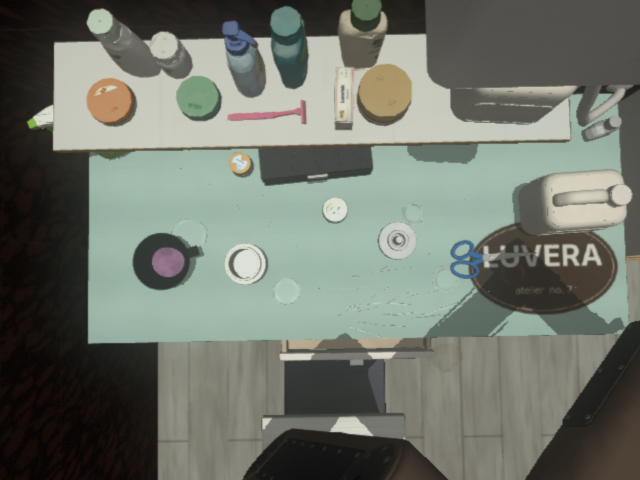

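The scene view is partly hidden by the arm. In the top view the lids are at about (398,240), the open jar at (246,264), the pot at (335,209), the bowl at (165,261) and the scissors at (480,258). Next I'll measure the circles in enlarged crops.

```bash
cat > h.py <<'E'
from bench import r, imaging
import cv2, numpy as np
def ray(d,u,v,z):
    c=-d["R"].T@d["t"]; w=d["R"].T@np.linalg.inv(d["mtx"])@np.array([u,v,1.]); return c+w*(z-c[2])/w[2]
def pix(d,X):
    p=d["mtx"]@(d["R"]@np.asarray(X)+d["t"]); return p[:2]/p[2]
def crop(d,u,v,h,k): 
    c=d["pixels"][v-h:v+h,u-h:u+h,::-1]; return cv2.resize(c,None,fx=k,fy=k,interpolation=cv2.INTER_CUBIC)
E
python3 - <<'E'
from h import *
d=imaging.get_image("top"); s=imaging.get_image("scene")
cv2.imwrite("pics/c1.png",np.vstack([np.hstack([crop(d,398,240,25,6),crop(d,246,264,25,6)]),np.hstack([crop(s,382,256,25,6),crop(s,263,272,25,6)])]))
for n,u,v,z in(("knob",398,240,.058),("rim",246,264,.075),("pot",335,209,.044),("shelf edge",335,150,.3)): print(n,ray(d,u,v,z).round(4), pix(s,ray(d,u,v,z)).round(1))
E
```

```text
knob [ 0.5346 -0.1475  0.058 ] [379.8 244.8]
rim [0.4885 0.1795 0.075 ] [263.5 261.6]
pot [ 0.6063 -0.0126  0.044 ] [329.4 239.3]
shelf edge [ 0.681  -0.0143  0.3   ] [324. 148.]
```

View pics/c1.png

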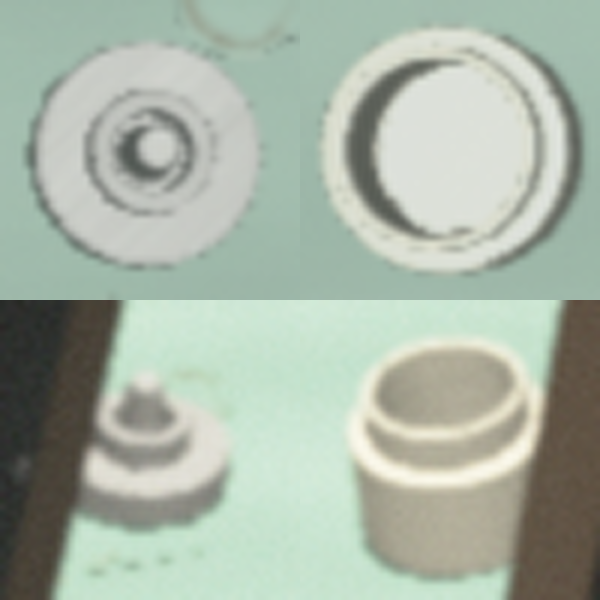

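The crop shows the lid disc concentric with its collar, with the knob tip at about (399,240). The jar's mouth is centred near (244,264). I'll refine these with colour-mask fits.

Run:
```python
from h import *
d=imaging.get_image("top"); K=8
def fit(u,v,h,f,z,name):
    im=crop(d,u,v,h,K).astype(int); m=f(im).astype(np.uint8)*255
    m=cv2.morphologyEx(m,cv2.MORPH_CLOSE,np.ones((9,9))); m=cv2.morphologyEx(m,cv2.MORPH_OPEN,np.ones((9,9)))
    cs=cv2.findContours(m,cv2.RETR_EXTERNAL,cv2.CHAIN_APPROX_NONE)[0]
    c=max(cs,key=cv2.contourArea); (x,y),ax,_=cv2.fitEllipse(cv2.convexHull(c))
    U=u-h+(x+.5)/K-.5; V=v-h+(y+.5)/K-.5
    P=ray(d,U,V,z); print(name,round(U,2),round(V,2),P.round(4),"diam",np.round(np.array(ax)/K*(1.283-z)/566.7,4))
B,G,R=0,1,2
notgreen=lambda i:(i[...,1]-i[...,2])<12
fit(398,240,24,notgreen,.021,"lid plate")
fit(399,240,7,lambda i:i[...,1]>185,.058,"knob tip")
fit(246,264,28,notgreen,.055,"jar body top")
fit(245,264,17,lambda i:(i[...,1]<150),.075,"shadow")
fit(335,209,20,notgreen,.044,"pot")
im=d["pixels"].astype(int)
print("jar row",im[264,222:270,:].sum(1)//3); print("jar col",im[240:290,244].sum(1)//3)
print("lid row",im[240,376:420].sum(1)//3)
```

```text
lid plate 396.85 240.24 [ 0.5362 -0.149   0.021 ] diam [0.0832 0.0847]
knob tip 399.02 239.07 [ 0.5366 -0.1497  0.058 ] diam [0.012  0.0124]
jar body top 245.69 263.56 [0.4899 0.1833 0.055 ] diam [0.0892 0.0943]
shadow 241.58 263.34 [0.4901 0.1889 0.075 ] diam [0.0561 0.0618]
pot 334.71 209.79 [ 0.6045 -0.0119  0.044 ] diam [0.054  0.0562]
jar row [170 171 183 208 214 212 162 108  92  90 101 159 206 219 220 220 220 221
 220 220 220 220 220 220 220 220 220 220 220 220 220 221 220 220 220 219
 215 213 158 170 210 220 217 163 111 105 151 169]
jar col [175 175 175 183 216 218 212 212 194 139 195 219 220 220 220 220 220 221
 220 220 221 221 220 220 220 220 220 220 220 220 220 220 220 220 220 220
 219 208 167 205 197 217 219 212 178 171 171 171 172 172]
lid row [171 135 113 168 194 199 202 202 201 202 198 145 151 182 189 171 130  95
  85 101 162 194 203 204 203 198 168 160 127 150 184 189 181 192 198 199
 200 199 197 193 178 174 175 176]
```

```bash
echo '[{"pos": [-0.0315, 0.0229, 0], "finger_gap": 0.5}, {"pos": [-0.0315, 0.0229, 0], "finger_gap": 0.5}, {"pos": [-0.0315, 0.0229, 0], "finger_gap": 0.5}, {"pos": [-0.0315, 0.0229, 0], "finger_gap": 0.5}, {"pos": [-0.0315, 0.0229, 0], "finger_gap": 0.5}, {"pos": [-0.0315, 0.0229, 0], "finger_gap": 0.5}, {"pos": [-0.0315, 0.0229, 0], "finger_gap": 0.5}, {"pos": [-0.0315, 0.0229, 0], "finger_gap": 0.5}, {"pos": [-0.0315, 0.0229, 0], "finger_gap": 0.5}, {"pos": [-0.0315, 0.0229, 0], "finger_gap": 0.5}, {"pos": [-0.0315, 0.0229, 0], "finger_gap": 0.5}, {"pos": [-0.0315, 0.0229, 0], "finger_gap": 0.5}]' | python3 drive.py 40
cat >> h.py <<'E'
def to(x,y,z):
    """tool-frame shift from measured TCP to a world point"""
    from scipy.spatial.transform import Rotation as Q
    s=r.state(); return Q.from_euler("xyz",s["ee_rot"]).inv().apply(np.array([x,y,z])-s["position"]).round(4)
E
python3 -c "
from h import *
d=imaging.get_image('top')
print(to(.5364,-.1497,.12), r.state()['clock'], 'rim',ray(d,244.8,263.5,.055),ray(d,243.4,263.4,.075))"
echo '[{"pos": [-0.0132, 0.01, 0.02], "finger_gap": 0.5}, {"pos": [-0.0133, 0.01, 0.03], "finger_gap": 0.5}, {"pos": [0, 0, 0.03], "finger_gap": 0.5}, {"pos": [0, 0, 0.03], "finger_gap": 0.5}, {"finger_gap": 0.5}]' | python3 drive.py
python3 - <<'E'
from h import *
d=imaging.get_image("top"); s=imaging.get_image("scene"); print(to(.5364,-.1497,.041))
cv2.imwrite("pics/c2.png",np.hstack([crop(d,398,235,50,4),crop(s,378,240,50,4)]))
E
```

```text
clock: 1.72
position: [0.5291, -0.1552, 0.1158]
ee_rot: [3.137, -0.008, -2.672]
ft_force: [-0.4, -0.0, -0.7]
finger_gap: 0.5
grip_force: 0.0
[-0.0066  0.0039  0.0802]
```

View pics/c2.png

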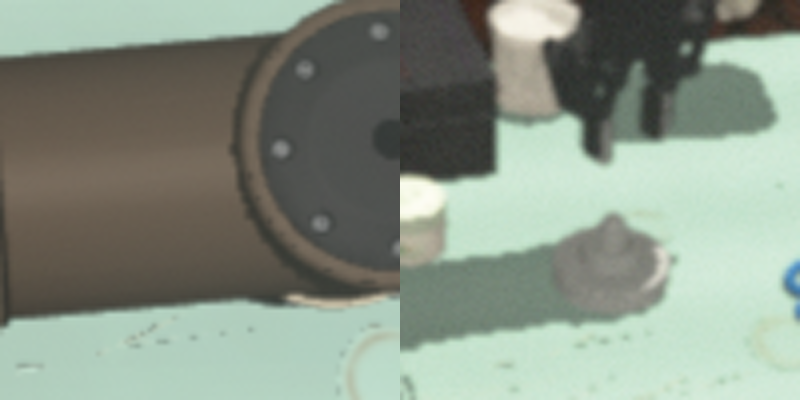

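The scene view shows the two fingertips above the knob, with the knob top at about (381,244). The arm hides the top view. I'll correct the offset and go down to just above the knob.

```bash
echo '[{"pos": [-0.0066, 0.0039, 0.02], "finger_gap": 0.5}, {"pos": [0, 0, 0.02], "finger_gap": 0.5}, {"finger_gap": 0.5}, {"finger_gap": 0.5}]' | python3 drive.py
python3 - <<'E'
from h import *
s=imaging.get_image("scene"); print(to(.5364,-.1497,.041), r.state()["position"])
for P in((.5364,-.1497,.058),r.state()["position"]): print(pix(s,P)*1)
cv2.imwrite("pics/c3.png",crop(s,380,240,30,10))
E
```

```text
clock: 2.15
position: [0.5375, -0.1498, 0.0828]
ee_rot: [-3.141, 0.0, -2.672]
ft_force: [-0.1, 0.8, 0.2]
finger_gap: 0.497
grip_force: 0.0
[0.0015 0.0009 0.0424] [ 0.53804576 -0.14978385  0.08338751]
[380.46047923 244.36802407]
[380.71222533 236.65234506]
```

View pics/c3.png

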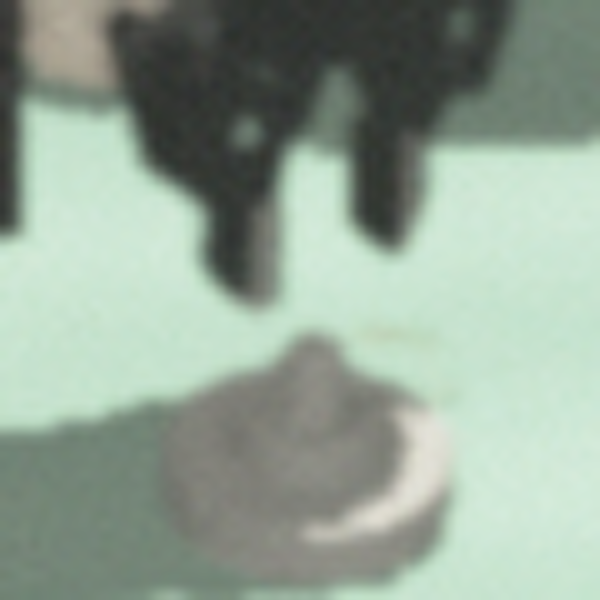

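The fingertips straddle the knob, whose top is at about (381,244.5) against a predicted (380.5,244.4). I'll go down to the grip height and close.

```bash
echo '[{"pos": [0, 0, 0.014], "finger_gap": 0.5}, {"pos": [0, 0, 0.014], "finger_gap": 0.5}, {"pos": [0, 0, 0.013], "finger_gap": 0.5}, {"finger_gap": 0.5}, {"finger_gap": 0.5}]' | python3 drive.py; echo '[{"finger_gap": 0.1}, {"finger_gap": 0.1}, {"finger_gap": 0}, {"finger_gap": 0}, {"finger_gap": 0}, {"finger_gap": 0}, {"finger_gap": 0}]' | python3 drive.py 40
```

```text
clock: 2.62
position: [0.5376, -0.1497, 0.0417]
ee_rot: [-3.141, 0.001, -2.672]
ft_force: [0.0, 0.2, 0.1]
finger_gap: 0.503
grip_force: 0.0
clock: 3.2
position: [0.5382, -0.1496, 0.0417]
ee_rot: [-3.14, 0.002, -2.671]
ft_force: [0.6, -0.6, 7.4]
finger_gap: 0.188
grip_force: 39.1
```

```bash
echo '[{"pos": [0, 0, -0.005], "finger_gap": 0}, {"pos": [0, 0, -0.01], "finger_gap": 0}, {"pos": [0, 0, -0.015], "finger_gap": 0}, {"pos": [0, 0, -0.02], "finger_gap": 0}, {"pos": [0, 0, -0.01], "finger_gap": 0}, {"finger_gap": 0}, {"finger_gap": 0}]' | python3 drive.py
python3 - <<'E'
from h import *
s=imaging.get_image("scene"); print(pix(s,r.state()["position"]))
cv2.imwrite("pics/c4.png",crop(s,380,225,35,10))
E
```

```text
clock: 3.78
position: [0.537, -0.1492, 0.1007]
ee_rot: [-3.141, 0.001, -2.672]
ft_force: [0.1, -0.1, -2.9]
finger_gap: 0.188
grip_force: 39.2
[380.89767846 232.10970025]
```

View pics/c4.png

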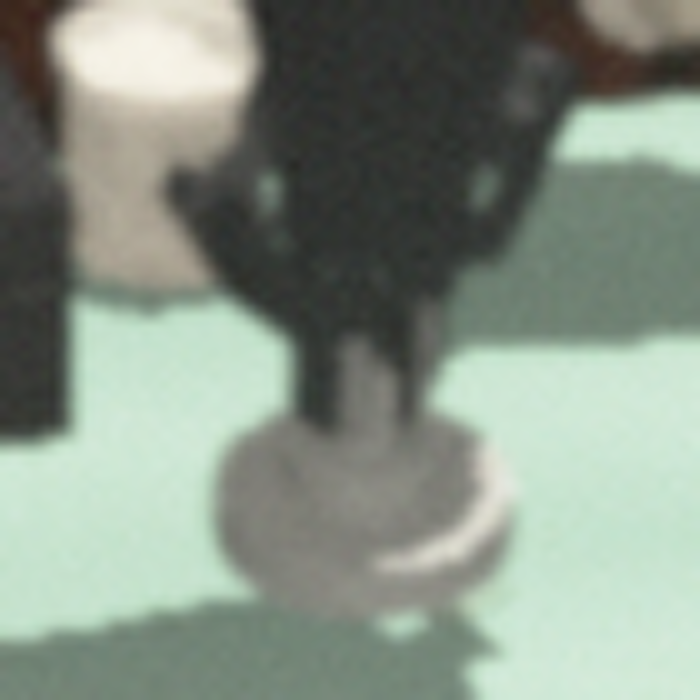

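The lids hang level and still nested: the collar is tight under the fingertips, and the lid is at about (382,238). I'll raise them to carry height and move toward the jar.

```bash
echo '[{"pos": [0, 0, -0.02], "finger_gap": 0}, {"pos": [0, 0, -0.03], "finger_gap": 0}, {"pos": [0, 0, -0.02], "finger_gap": 0}, {"finger_gap": 0}]' | python3 drive.py ; python3 -c "
from h import *
print(to(.4914,.1857,.171))"
```

```text
clock: 4.17
position: [0.5388, -0.1497, 0.1735]
ee_rot: [-3.139, 0.004, -2.671]
ft_force: [0.9, -0.7, -2.5]
finger_gap: 0.19
grip_force: 39.3
[-0.1098  0.3204  0.002 ]
```

Distance is 0.339 m, so 12 rows with a ramp up and down.

```bash
echo '[{"pos": [-0.003, 0.01, 0], "finger_gap": 0}, {"pos": [-0.007, 0.02, 0], "finger_gap": 0}, {"pos": [-0.01, 0.03, 0], "finger_gap": 0}, {"pos": [-0.012, 0.035, 0], "finger_gap": 0}, {"pos": [-0.012, 0.035, 0], "finger_gap": 0}, {"pos": [-0.012, 0.035, 0], "finger_gap": 0}, {"pos": [-0.012, 0.035, 0], "finger_gap": 0}, {"pos": [-0.012, 0.035, 0], "finger_gap": 0}, {"pos": [-0.012, 0.035, 0], "finger_gap": 0}, {"pos": [-0.0095, 0.0275, 0], "finger_gap": 0}, {"pos": [-0.0055, 0.0155, 0], "finger_gap": 0}, {"pos": [-0.0025, 0.007, 0], "finger_gap": 0}]' | python3 drive.py; echo '[{"finger_gap": 0}, {"finger_gap": 0}, {"finger_gap": 0}, {"finger_gap": 0}]' | python3 drive.py
python3 - <<'E'
from h import *
print(to(.4914,.1857,.171))
s=imaging.get_image("scene");d=imaging.get_image("top"); print(pix(s,r.state()["position"]),pix(d,r.state()["position"]))
cv2.imwrite("pics/c5.png",np.hstack([crop(s,265,240,50,4),crop(d,243,255,50,4)]))
E
```

```text
clock: 5.17
position: [0.4881, 0.1876, 0.1683]
ee_rot: [-3.141, -0.003, -2.67]
ft_force: [-0.8, -0.1, -1.8]
finger_gap: 0.185
grip_force: 39.4
clock: 5.5
position: [0.4895, 0.1845, 0.1699]
ee_rot: [-3.141, -0.001, -2.673]
ft_force: [-0.6, -1.3, -2.4]
finger_gap: 0.188
grip_force: 39.4
[-0.0023  0.0003 -0.0011]
[257.44524971 231.69039558] [235.75885696 262.61845862]
```

View pics/c5.png

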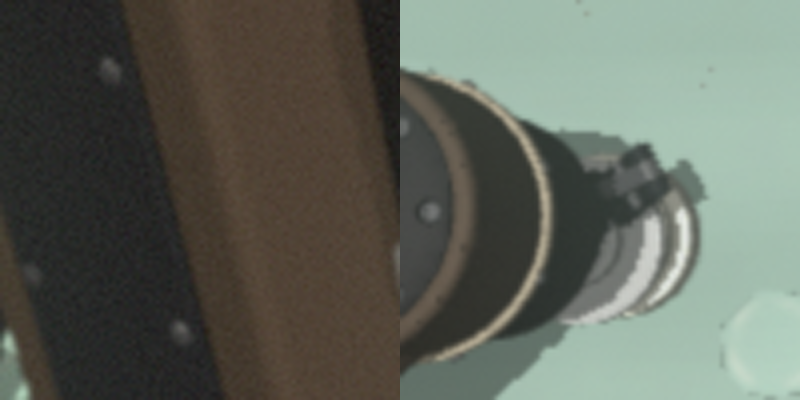

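The arm hides the scene view. The top view shows the lid's right arc over the jar, with edges near u≈257 and v≈285.5. I'll fit that arc with the known radius to get the lid centre.

Run:
```python
from h import *
from scipy.optimize import least_squares
d=imaging.get_image("top"); p=r.state()["position"]; print(p)
g=cv2.GaussianBlur(d["pixels"].astype(np.float32).sum(2)/3,(0,0),.7)
zl=p[2]-.0417+.022
c0=pix(d,(p[0]-.0014,p[1]-.0007,zl)); R=.042*566.7/(d["R"]@np.array([p[0],p[1],zl])+d["t"])[2]
print("pred",c0,R)
pts=[]
for a in np.deg2rad(np.arange(-10,106,6)):
    rr=np.arange(R-5,R+5,.1); x=c0[0]+rr*np.cos(a); y=c0[1]+rr*np.sin(a)
    v=cv2.remap(g,x.astype(np.float32)[None],y.astype(np.float32)[None],cv2.INTER_LINEAR)[0]
    dv=np.gradient(v); i=dv.argmin(); pts.append((np.rad2deg(a),rr[i],dv[i],x[i],y[i]))
P=np.array(pts); print(P.round(1)[:, :3].tolist())
f=lambda q:np.hypot(P[:,3]-q[0],P[:,4]-q[1])-R
q=least_squares(f,c0,loss="soft_l1",f_scale=.4).x; print("lid px",q,f(q).round(1),"world",ray(d,*q,zl), "minus TCP",ray(d,*q,zl)-p)
```

```text
[0.48978296 0.18472815 0.1702941 ]
pred [237.76205678 263.46732785] 20.99791806994153
[[-10.0, 20.0, -3.7], [-4.0, 19.4, -4.2], [2.0, 19.7, -4.5], [8.0, 19.6, -4.7], [14.0, 20.1, -4.4], [20.0, 19.7, -3.7], [26.0, 20.5, -3.9], [32.0, 25.9, -4.9], [38.0, 25.2, -3.3], [44.0, 20.9, -3.6], [50.0, 20.7, -3.1], [56.0, 21.0, -2.9], [62.0, 21.0, -2.1], [68.0, 21.2, -1.6], [74.0, 20.6, -1.4], [80.0, 21.7, -1.0], [86.0, 21.7, -0.8], [92.0, 22.3, -0.1], [98.0, 22.3, -1.3], [104.0, 22.4, -0.9]]
lid px [236.52386575 264.45732591] [ 0.4 -0.3 -0.1 -0.3  0.1 -0.4  0.2  5.5  4.6  0.2 -0.2 -0.1 -0.2 -0.2
 -1.  -0.  -0.2  0.3  0.2  0.2] world [0.48645053 0.18652442 0.1505941 ] minus TCP [-0.00333243  0.00179627 -0.0197    ]
```

Lid centre is about 2 mm off the TCP along tool x, so I aim the TCP at (0.492, 0.185) and go down slowly.

```bash
echo '[{"pos": [-0.002, -0.0006, 0.008], "finger_gap": 0}, {"pos": [0, 0, 0.012], "finger_gap": 0}, {"pos": [0, 0, 0.012], "finger_gap": 0}, {"pos": [0, 0, 0.01], "finger_gap": 0}, {"pos": [0, 0, 0.006], "finger_gap": 0}, {"finger_gap": 0}, {"finger_gap": 0}]' | python3 drive.py; echo '[{"pos": [0, 0, 0.005], "finger_gap": 0}, {"pos": [0, 0, 0.004], "finger_gap": 0}, {"finger_gap": 0}, {"finger_gap": 0}]' | python3 drive.py
```

```text
clock: 6.23
position: [0.4918, 0.1857, 0.1221]
ee_rot: [-3.141, -0.001, -2.672]
ft_force: [0.5, 0.3, -2.7]
finger_gap: 0.189
grip_force: 39.4
clock: 6.57
position: [0.4916, 0.1858, 0.1132]
ee_rot: [-3.142, -0.0, -2.672]
ft_force: [-0.0, -0.8, -1.3]
finger_gap: 0.189
grip_force: 39.4
```

```bash
echo '[{"pos": [0, 0, 0.003], "finger_gap": 0}, {"pos": [0, 0, 0.003], "finger_gap": 0}, {"finger_gap": 0}, {"finger_gap": 0}]' | python3 drive.py;echo '[{"pos": [0, 0, 0.002], "finger_gap": 0}, {"pos": [0, 0, 0.002], "finger_gap": 0}, {"finger_gap": 0}, {"finger_gap": 0}]' | python3 drive.py; echo '[{"pos": [0, 0, 0.001], "finger_gap": 0}, {"finger_gap": 0}, {"finger_gap": 0}]' | python3 drive.py
```

```text
clock: 6.9
position: [0.4916, 0.1858, 0.1071]
ee_rot: [-3.141, -0.0, -2.672]
ft_force: [-0.7, 0.4, -1.7]
finger_gap: 0.19
grip_force: 39.4
clock: 7.23
position: [0.4917, 0.1859, 0.1032]
ee_rot: [3.142, -0.0, -2.672]
ft_force: [0.8, -0.1, -1.8]
finger_gap: 0.188
grip_force: 39.3
clock: 7.48
position: [0.492, 0.1857, 0.1028]
ee_rot: [-3.141, 0.001, -2.672]
ft_force: [0.3, -2.6, 5.6]
finger_gap: 0.192
grip_force: 39.8
```

Contact came at exactly the expected home height. Release, rise 40 mm and look.

```bash
echo '[{"finger_gap": 0.22}, {"finger_gap": 0.28}, {"finger_gap": 0.4}, {"finger_gap": 0.5}, {"finger_gap": 0.5}, {"finger_gap": 0.5}, {"finger_gap": 0.5}]' | python3 drive.py; echo '[{"pos": [0, 0, -0.01], "finger_gap": 0.5}, {"pos": [0, 0, -0.015], "finger_gap": 0.6}, {"pos": [0, 0, -0.015], "finger_gap": 0.7}, {"finger_gap": 0.7}, {"finger_gap": 0.75}, {"finger_gap": 0.75}]' | python3 drive.py
python3 - <<'E'
from h import *
s=imaging.get_image("scene");d=imaging.get_image("top"); print(r.state()["position"])
cv2.imwrite("pics/c6.png",np.hstack([crop(s,265,250,50,4),crop(d,243,263,25,8)]))
E
```

```text
clock: 8.07
position: [0.4917, 0.1859, 0.1023]
ee_rot: [3.142, -0.0, -2.672]
ft_force: [0.0, -0.4, -0.2]
finger_gap: 0.501
grip_force: 0.0
clock: 8.57
position: [0.4915, 0.1858, 0.1424]
ee_rot: [3.141, 0.0, -2.672]
ft_force: [-0.1, 0.4, -0.9]
finger_gap: 0.748
grip_force: 0.0
[0.49133162 0.18558148 0.14186161]
```

View pics/c6.png

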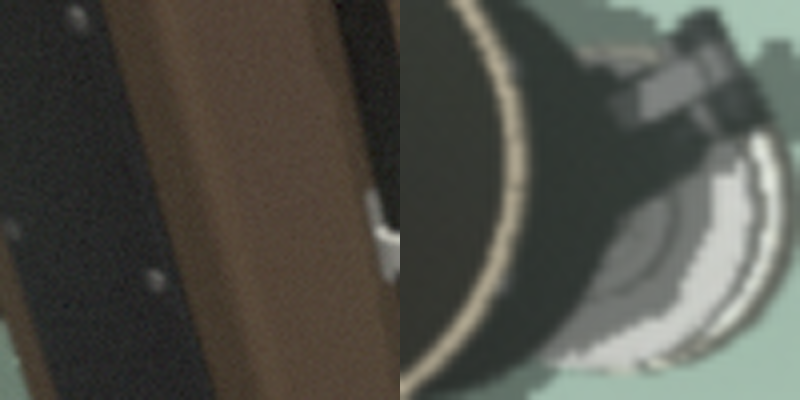

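The nested pair sits on the jar, with the plate's edge at about (289,262) in view and the jar's shoulder around it. I'll fit the outer lid's arc again for the collar centre.

Run:
```python
from h import *
from scipy.optimize import least_squares
d=imaging.get_image("top"); p=r.state()["position"]
g=cv2.GaussianBlur(d["pixels"].astype(np.float32).sum(2)/3,(0,0),.7)
zl=.083
c0=pix(d,(.490,.185,zl)); R=.042*566.7/(d["R"]@np.array([p[0],p[1],zl])+d["t"])[2]
print("pred",c0,R)
pts=[]
for a in np.deg2rad(np.arange(0,86,5)):
    rr=np.arange(R-3,R+3,.1); x=c0[0]+rr*np.cos(a); y=c0[1]+rr*np.sin(a)
    v=cv2.remap(g,x.astype(np.float32)[None],y.astype(np.float32)[None],cv2.INTER_LINEAR)[0]
    dv=np.gradient(v); i=dv.argmin(); pts.append((np.rad2deg(a),rr[i],dv[i],x[i],y[i]))
P=np.array(pts); print(P.round(1)[:, :3].tolist())
f=lambda q:np.hypot(P[:,3]-q[0],P[:,4]-q[1])-R
q=least_squares(f,c0,loss="soft_l1",f_scale=.4).x; w=ray(d,*q,zl); print("lid px",q,f(q).round(1),"world",w,"tool",to(*w))
```

```text
pred [242.80074016 263.27782975] 19.816700712100953
[[0.0, 22.7, -4.7], [5.0, 22.5, -4.1], [10.0, 22.1, -4.3], [15.0, 22.3, -4.5], [20.0, 22.4, -3.6], [25.0, 22.3, -3.4], [30.0, 22.3, -3.5], [35.0, 22.2, -3.7], [40.0, 21.5, -4.0], [45.0, 21.8, -3.2], [50.0, 21.7, -2.0], [55.0, 19.3, -2.9], [60.0, 19.4, -3.1], [65.0, 19.4, -2.7], [70.0, 19.8, -1.8], [75.0, 19.8, -2.4], [80.0, 19.9, -1.3], [85.0, 20.2, -1.1]]
lid px [245.67691257 262.80655268] [ 0.  -0.1 -0.4 -0.1  0.1  0.2  0.3  0.4 -0.1  0.4  0.6 -1.6 -1.2 -1.
 -0.3 -0.1  0.3  0.8] world [0.49088524 0.17888698 0.083     ] tool [ 0.0034 -0.0058  0.0588]
```

The fit locked onto the jar's shoulder, so I'll narrow the search window.

Run:
```python
from h import *
from scipy.optimize import least_squares
d=imaging.get_image("top"); p=r.state()["position"]
g=cv2.GaussianBlur(d["pixels"].astype(np.float32).sum(2)/3,(0,0),.6)
zl=.083; c0=pix(d,(.490,.185,zl)); R=19.8; pts=[]
for a in np.deg2rad(np.arange(0,86,5)):
    rr=np.arange(R-2.2,R+1.2,.1); x=c0[0]+rr*np.cos(a); y=c0[1]+rr*np.sin(a)
    v=cv2.remap(g,x.astype(np.float32)[None],y.astype(np.float32)[None],cv2.INTER_LINEAR)[0]
    dv=np.gradient(v); i=dv.argmin(); pts.append((rr[i],dv[i],x[i],y[i]))
P=np.array(pts); print(P.round(1)[:,:2].tolist())
f=lambda q:np.hypot(P[:,2]-q[0],P[:,3]-q[1])-R
q=least_squares(f,c0,loss="soft_l1",f_scale=.4).x; w=ray(d,*q,zl); print("lid px",q,f(q).round(1),"world",w,"tool",to(*w))
```

```text
[[18.4, -3.9], [18.5, -3.9], [17.8, -3.6], [18.5, -4.2], [18.6, -3.4], [18.3, -3.4], [18.7, -3.0], [18.7, -2.7], [18.6, -2.5], [18.6, -2.3], [19.2, -2.3], [19.3, -3.1], [19.4, -3.4], [19.6, -2.9], [19.8, -1.9], [20.0, -2.6], [19.5, -1.5], [20.5, -1.1]]
lid px [241.1851887 263.8282894] [ 0.2  0.3 -0.5  0.1  0.2 -0.2  0.1 -0.  -0.3 -0.4  0.1  0.   0.   0.1
  0.1  0.2 -0.5  0.4] world [0.48889772 0.18843888 0.083     ] tool [0.0009 0.0037 0.0588]
```

```bash
echo '[{"pos": [0.001, 0.002, 0.01], "finger_gap": 0.8}, {"pos": [0, 0, 0.015], "finger_gap": 0.8}, {"pos": [0, 0, 0.015], "finger_gap": 0.8}, {"pos": [0, 0, 0.01], "finger_gap": 0.8}, {"pos": [0, 0, 0.005], "finger_gap": 0.8}, {"finger_gap": 0.8}, {"finger_gap": 0.8}]' | python3 drive.py; echo '[{"pos": [0, 0, 0.001], "finger_gap": 0.8}, {"pos": [0, 0, 0.001], "finger_gap": 0.8}, {"finger_gap": 0.8}, {"finger_gap": 0.8}]' | python3 drive.py
```

```text
clock: 9.35
position: [0.49, 0.1872, 0.0871]
ee_rot: [-3.141, -0.001, -2.672]
ft_force: [0.4, -0.5, 0.8]
finger_gap: 0.803
grip_force: 0.0
clock: 9.68
position: [0.4901, 0.1873, 0.0857]
ee_rot: [3.141, 0.001, -2.672]
ft_force: [0.3, -0.3, -0.5]
finger_gap: 0.803
grip_force: 0.0
```

Now close gently.

```bash
echo '[{"finger_gap": 0.7}, {"finger_gap": 0.65}, {"finger_gap": 0.6}, {"finger_gap": 0.57}, {"finger_gap": 0.54}, {"finger_gap": 0.51}]' | python3 drive.py 30; echo '[{"finger_gap": 0.45}, {"finger_gap": 0.4}, {"finger_gap": 0.4}, {"finger_gap": 0.4}]' | python3 drive.py
```

```text
clock: 10.18
position: [0.4904, 0.1866, 0.0858]
ee_rot: [-3.141, 0.0, -2.671]
ft_force: [1.4, -4.4, 4.1]
finger_gap: 0.514
grip_force: 26.8
clock: 10.52
position: [0.4903, 0.1866, 0.0858]
ee_rot: [-3.141, 0.0, -2.672]
ft_force: [2.1, -5.6, 4.4]
finger_gap: 0.516
grip_force: 29.9
```

The lid is gripped at the collar width, but there is a side load of about 6 N along −tool y. I'll null it before lifting so the inner lid isn't dragged.

```bash
echo '[{"pos": [0, -0.001, 0], "finger_gap": 0.4}, {"finger_gap": 0.4}, {"finger_gap": 0.4}]' | python3 drive.py; echo '[{"pos": [0, -0.001, 0], "finger_gap": 0.4}, {"finger_gap": 0.4}, {"finger_gap": 0.4}]' | python3 drive.py
```

```text
clock: 10.77
position: [0.4906, 0.1861, 0.0857]
ee_rot: [-3.141, 0.0, -2.672]
ft_force: [0.4, -4.2, 5.6]
finger_gap: 0.517
grip_force: 30.3
clock: 11.02
position: [0.491, 0.1859, 0.0857]
ee_rot: [3.141, 0.001, -2.672]
ft_force: [-0.6, 0.2, 6.1]
finger_gap: 0.516
grip_force: 30.3
```

```bash
echo '[{"pos": [0, -0.001, 0], "finger_gap": 0.4}, {"finger_gap": 0.4}, {"finger_gap": 0.4}]' | python3 drive.py; echo '[{"pos": [0, -0.001, 0], "finger_gap": 0.4}, {"finger_gap": 0.4}, {"finger_gap": 0.4}]' | python3 drive.py
```

```text
clock: 11.27
position: [0.4915, 0.1853, 0.0857]
ee_rot: [3.141, 0.001, -2.672]
ft_force: [-1.8, 2.5, 5.3]
finger_gap: 0.513
grip_force: 30.3
clock: 11.52
position: [0.4921, 0.1845, 0.0857]
ee_rot: [3.141, 0.002, -2.672]
ft_force: [-1.3, 2.8, 5.7]
finger_gap: 0.514
grip_force: 30.3
```

The force levels off at about 3 N, which is the outer plate sliding freely on the flange near mid-play. Lift slowly.

```bash
echo '[{"pos": [0, 0, -0.001], "finger_gap": 0.4}, {"pos": [0, 0, -0.001], "finger_gap": 0.4}, {"finger_gap": 0.4}, {"finger_gap": 0.4}]' | python3 drive.py; echo '[{"pos": [0, 0, -0.003], "finger_gap": 0.4}, {"pos": [0, 0, -0.004], "finger_gap": 0.4}, {"pos": [0, 0, -0.004], "finger_gap": 0.4}, {"finger_gap": 0.4}, {"finger_gap": 0.4}]' | python3 drive.py
```

```text
clock: 11.85
position: [0.4914, 0.1834, 0.087]
ee_rot: [-3.142, -0.001, -2.672]
ft_force: [-0.3, 0.5, -1.1]
finger_gap: 0.515
grip_force: 30.6
clock: 12.27
position: [0.4919, 0.1838, 0.0988]
ee_rot: [3.141, 0.001, -2.672]
ft_force: [-0.2, -0.6, -0.7]
finger_gap: 0.514
grip_force: 30.7
```

Only the outer lid's weight (~1 N) hangs on the gripper and the side force is nil. Continue up.

```bash
echo '[{"pos": [0, 0, -0.006], "finger_gap": 0.4}, {"pos": [0, 0, -0.008], "finger_gap": 0.4}, {"pos": [0, 0, -0.008], "finger_gap": 0.4}, {"pos": [0, 0, -0.008], "finger_gap": 0.4}, {"pos": [0, 0, -0.008], "finger_gap": 0.4}, {"pos": [0, 0, -0.008], "finger_gap": 0.4}, {"pos": [0, 0, -0.005], "finger_gap": 0.4}, {"finger_gap": 0.4}, {"finger_gap": 0.4}, {"finger_gap": 0.4}, {"finger_gap": 0.4}]' | python3 drive.py
python3 - <<'E'
from h import *
s=imaging.get_image("scene");d=imaging.get_image("top"); print(r.state()["position"])
cv2.imwrite("pics/c7.png",np.hstack([crop(s,290,250,50,4),crop(d,243,263,50,4)]))
E
```

```text
clock: 13.18
position: [0.4914, 0.1834, 0.1488]
ee_rot: [-3.141, -0.001, -2.672]
ft_force: [-0.3, -0.7, -0.6]
finger_gap: 0.515
grip_force: 30.8
[0.49150321 0.18345026 0.14884093]
```

View pics/c7.png

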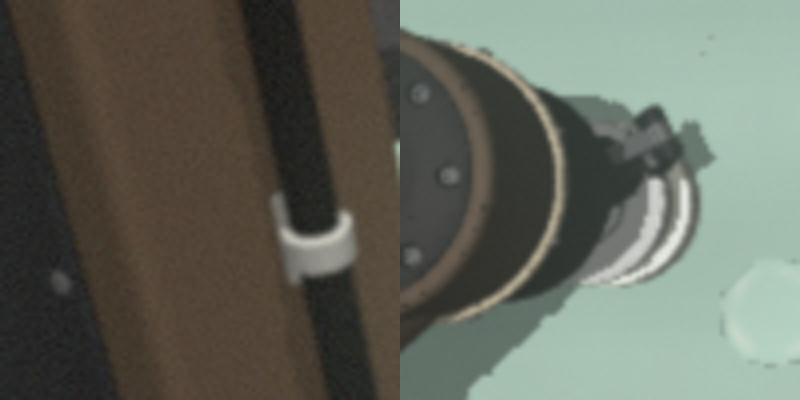

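The top view shows the outer lid held level, clear above the jar, with the jar upright and unmoved. The load of 0.6–1.1 N against about 2–3 N for the pair says the inner lid stayed seated. Handing in.

```bash
python3 -c "
from bench import r, imaging
print(r.job_done())"
```

```text
the job is handed in; nothing more can be done
None
```

I handed the job in at about 13 s: the pair was lowered home onto the jar and released, and the outer lid is now held level about 63 mm above its seat. I had no direct view of the inner lid at the end; the low gripper load says it stayed seated, and no verdict came back.

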